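# Free the scanner carriage and cycle its power

### The arm

A 6-joint arm with a two-finger parallel gripper is mounted at the origin on the work surface. World frame = base frame: x ahead of the robot, y to its left, z up, the work surface at z = 0. Lengths are in mm, angles in rad, forces in N, time in s.
With the tool pointing down it reaches from about 400 to 925 mm from the base axis. Payload 12.5 kg.
Tool frame: the origin (TCP) lies where the fingers leave the gripper's body, on its centre line; the fingertips stand 78 mm ahead of it and the grasp point (between the pads) lies 59 mm ahead of it (env.tip_extent is the distance from the TCP to the fingertips, in mm); z points along the fingers, y is the direction in which the jaws open and shut (so a half turn about z gives the same grasp; the last joint's range is limited). The gripper opens to 95 mm and grips with 3 to 60 N. Pads are 20 mm wide; open, the fingers measure 119 mm over their backs; the gripper's body (75 mm by 180 mm) begins 59 mm behind the grasp point.
Start: joints at [1.008, 0.491, 1.559, -0, 1.092, -0.106], TCP at [275.657, 560.938, 292.261] pointing down, gripper open.
Joint ranges: [-3.1, 3.1], [-0.84, 2.19], [0.05, 2.79], [-1.13, 4.28], [0.06, 2.93], [-2.69, 2.69]. Speed limits (rad/s): [2.22, 2.22, 2.79, 3.14, 3.14, 3.14].

### API

Orientations are given as [roll, pitch, yaw] about the fixed x, y, z axes, in that order (R = Rz(yaw) Ry(pitch) Rx(roll)).
In Python, from cell import env gives the robot as it stands. The module is installed in compiled form; this text tells all that it offers.
- The arm moves only by the tool play_rows, never from a script. Its argument "targets" is a list of rows, each an object with "linear": the shift along the tool's x, y, z in mm, a list of three; "turn": the turn about the tool's z in rad. A call has 1 to 20 rows; each row is the pose to reach, as a shift and turn from the pose commanded when the call began, along the tool's axes at that moment; what a row does not reach only later rows make up. A row lasts 1/8 s, in which the tool goes at most 62.5 mm and 10.7 degrees, less where a joint would pass 70% of its speed; a pose out of reach is approached as far as the arm can. A call with a gripper value outside its range is refused whole. "hand" is the finger opening in mm, from 0 to 95.1, set as the call begins (left out, the last holds). The fingers move at their own pace and stop on an object; the grip force is fixed at half the most. Time passes only in rows, so rows that repeat a pose let the fingers close. It gives the time, the measured TCP pose, the force and the opening at its end, in the units of the state.
- env.state(): the state, without advancing time (a new reading comes with each control period).
- env.read_camera(name): name is "side" or "top" or "wrist"; returns (picture, depth): 400x640x3 uint8, red, green, blue; 400x640 float32, mm along the optical axis (not along the pixel's ray), 0 where there is no reading.
- env.camera_params(name): a dict with "fx", "fy", "cx", "cy" (pixels), "R" (3x3) and "t" (3): a world point X has camera coordinates R X + t. Camera axes: x right, y down, z forward; pixel columns grow to the right and rows downward; lengths in mm; the calibration is good to about 2 mm. A picture is of the moment at which its call begins: read the wrist's pose just before it. camera_params takes no time and is no camera call; for the wrist camera it gives the pose at the moment of the call.
- env.job_done(): hands the job in, once; it reports no verdict.
The state is a dict: "t": time; "joints": joint angles; "qvel": joint speeds; "tau": joint torques, N m; "eef_pos": TCP position; "tcp_rot": TCP orientation; "ft_force": force on the tool from outside, world axes, zero at the start; "moment": the same for the moment, N m; "opening": opening from 0.0 (shut) to 1.0 (fully open).
Only numpy, scipy, OpenCV 4.12 (cv2) and the standard library are available. Lean on these libraries where they do the work, as an engineer would, in place of code of your own. Each camera call takes 0.05 s, during which the arm holds its last target.

### The job

The flatbed scanner on the desk was started with its carriage still clamped and has hung. First free the carriage by turning the bar-shaped clamp knob on its control deck clockwise, seen from above, as far as it goes; then restart the scanner: pull the round power knob on the stem straight up until it clicks out, leave it out for about a second, and push it back fully home. Leave the low contrast dial as it is set and do not disturb the stapler and the roll of tape lying on the glass.

Things in the scene. Friction and masses are not known exactly. Their poses are not given: they have to be found in the camera images.
- scanner: flatbed scanner, fixed to the desk: a low grey and white box 300 mm (its x) by 400 mm (its y) by 70 mm high, glass bed with the carriage seen beneath it. Origin: centre of its underside, z up. Its white control deck is the strip along its -x side (towards the robot), its top 70 mm above the desk. Three controls stand on the deck in a row along the scanner's y, 110 mm apart, each on a bare metal plate 66 mm square and 3 mm thick; their order in the row varies.
- power_grip (a point): centre of the head of the push-pull power knob: a black upright cylinder 28 mm across and 18 mm high on a 12 mm steel stem, moving straight up and down, unturning. Pushed home the head's centre is 27 mm above the deck and its underside 18 mm (a steel collar 26 mm across and 11 mm high, plate included, stands round the stem). z up; the point rides with the head. Travel, springs and stops: see joint power_knob.
- power_knob (a joint): height of the power knob above home (m): 0 pushed fully home (on), 0.016 pulled fully out (off). It clicks over at mid-travel (0.008) and springs on to the nearer end, where it stays; about 7 N moves it either way, there are hard stops at both ends.
- clamp_grip (a point): centre to grip of the clamp knob, on its upright turning axis, 27 mm above the deck: a black upright bar 46 mm long, 12 mm thick, its sides reaching from 14 to 38 mm above the deck, on a disc 40 mm across. The x axis of this point's frame runs along the bar and turns with it.
- clamp_knob (a joint): angle of the clamp knob (rad), growing clockwise seen from above: 0 fully clamped, 1.3 at its stop, carriage free. At 0 the bar lies along the scanner's x. About 0.06 N m of friction; it stays where it is left.
- dial_top (a point): centre of the top of the contrast dial: a low black disc 40 mm across, its top 14 mm above the deck. To be left alone.
- contrast_dial (a joint): angle of the contrast dial (rad), 0 as set; turns easily.
- stapler: a grey and black office stapler, 130 x 34 x 38 mm, lying on the scanner's glass; loose, origin at the centre of its underside. To be left alone.
- tape_roll: a clear roll of tape, 72 mm across, 20 mm high, lying flat on the scanner's glass; loose, origin at the centre of its underside. To be left alone.

How it is judged:
By the outcome, as a careful person would: the job done as asked, in the order asked, and still so for the second after the job is handed in, with the robot touching nothing.
It also fails if it takes over 48 s, if anything falls off the work surface, if the arm or the gripper's body presses on something with over 40 N, if the wrist force passes 120 N, or if a joint passes its speed limit or range.

## Working session

There is one attempt and no reset: what is moved stays moved. The work goes in short steps, Python scripts to look and compute and a tool call to move; the robot and the scene stay as the last step left them, time stands still between calls to the robot, and variables do not carry over. Pictures are saved under pics/ and viewed, and the job is handed in when it is done.

Besides the shell and the picture viewer there is one more tool, called after ">>>" as name(argument=value, ...) on one line, values as JSON. play_rows: Moves the arm, as the interface text tells. Its arguments: {"type":"object","properties":{"targets":{"type":"array","items":{"type":"object","properties":{"linear":{"type":"array","items":{"type":"number"}},"turn":{"type":"number"}}}},"hand":{"type":"number"}},"required":["targets"]}

```bash
mkdir -p pics; python3 - <<'E'
from cell import env
import cv2,numpy as np
s=env.state(); print(s)
for n in ("top","side"):
    p,d=env.read_camera(n); cv2.imwrite(f"pics/{n}0.png",p[:,:,::-1]); np.save(f"{n}0.npy",d); np.save(f"{n}0p.npy",p)
    c=env.camera_params(n); print(n,c)
E
```

```text
{'t': 0.0, 'joints': array([ 1.00841727e+00,  4.91549054e-01,  1.55945444e+00,  1.26554054e-05,
        1.09170342e+00, -1.05631782e-01]), 'qvel': array([ 3.20013805e-04,  1.37437475e-03, -6.81216136e-05, -5.70057555e-04,
        1.68070436e-03, -4.40993450e-04]), 'tau': array([ 2.19750822e-03, -6.12652659e+01, -2.58177084e+01,  6.93114591e-02,
        4.82737343e-02, -1.89269936e-04]), 'eef_pos': array([275.55338224, 560.79727869, 291.66651003]), 'tcp_rot': array([-3.14048578e+00, -1.28644341e-04,  2.68483947e+00]), 'ft_force': array([-0.0649553 ,  0.92025291, -0.20650891]), 'moment': array([-0.03621293,  0.01209049,  0.01980488]), 'opening': 1.0014700085484254}
top {'fx': 440.56913252119887, 'fy': 440.56913252119887, 'cx': 319.48199483423423, 'cy': 203.31613520519088, 'R': array([[ 0.12337005, -0.99235666, -0.00284538],
       [-0.97067795, -0.12007785, -0.20824417],
       [ 0.20631082,  0.02845305, -0.97807273]]), 't': array([-51.15163714, 660.7843252 , 609.87179503])}
side {'fx': 364.2992113143442, 'fy': 364.2992113143442, 'cx': 317.22136245434774, 'cy': 203.04365514963536, 'R': array([[ 0.97440265, -0.22475695,  0.00487644],
       [-0.17368365, -0.76639938, -0.61843833],
       [ 0.14273562,  0.601761  , -0.7858182 ]]), 't': array([-622.43865887,  168.78858455,  643.4472102 ])}
```

View pics/top0.png

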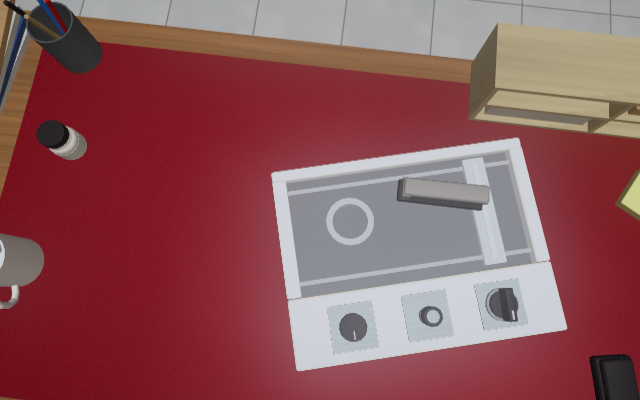

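View pics/side0.png

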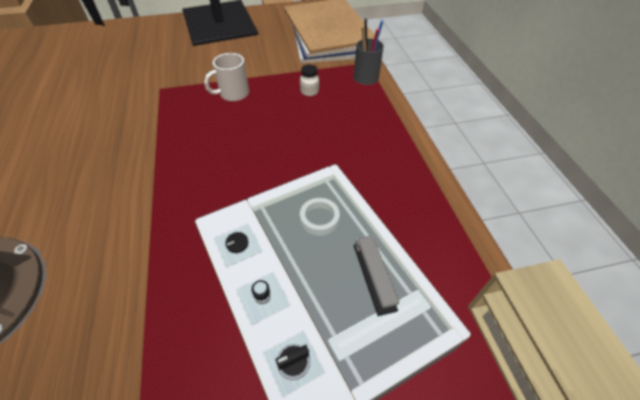

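Top view: clamp at about (503,305) with its bar nearly vertical in the image, power knob at (430,316), dial at (353,327). The side view shows the same order. Next I measure them.

```bash
cat > h.py <<'E'
import numpy as np,cv2
from cell import env
def cast(c,uv,z):
    uv=np.atleast_2d(uv).astype(float)
    d=np.c_[(uv[:,0]-c['cx'])/c['fx'],(uv[:,1]-c['cy'])/c['fy'],np.ones(len(uv))]@c['R']
    o=-c['R'].T@c['t']
    return o+d*((z-o[2])/d[:,2])[:,None]
def tri(cs,uvs):
    A=np.zeros((3,3));b=np.zeros(3);r=[]
    for c,uv in zip(cs,uvs):
        d=c['R'].T@np.array([(uv[0]-c['cx'])/c['fx'],(uv[1]-c['cy'])/c['fy'],1]);d/=np.linalg.norm(d)
        o=-c['R'].T@c['t'];P=np.eye(3)-np.outer(d,d);A+=P;b+=P@o;r.append((P,o))
    X=np.linalg.solve(A,b);return X,[np.linalg.norm(P@(X-o)) for P,o in r]
E
python3 - <<'E'
from h import *
for n in ("top","side"):
    c=env.camera_params(n);p=np.load(f"{n}0p.npy");d=np.load(f"{n}0.npy")
    hsv=cv2.cvtColor(p,cv2.COLOR_RGB2HSV)
    # deck & red mat: scanner = non red blob
    dark=((hsv[:,:,2]<95)&(hsv[:,:,1]<110)).astype(np.uint8)
    k,l,st,ce=cv2.connectedComponentsWithStats(dark)
    for i in range(1,k):
        if 80<st[i,4]<4000:
            m=l==i; print(n,st[i],ce[i].round(1),cast(c,ce[i],90)[0].round(1),'depth',np.median(d[m]))
    white=((hsv[:,:,2]>175)&(hsv[:,:,1]<40)).astype(np.uint8)
    k,l,st,ce=cv2.connectedComponentsWithStats(white)
    for i in range(1,k):
        if st[i,4]>3000: print('white',st[i],ce[i])
    ro=p[285:360,320:530] if n=='top' else p[215:400,200:350]
    cv2.imwrite(f"pics/{n}z.png",cv2.resize(ro[:,:,::-1],None,fx=3.2,fy=3.2,interpolation=cv2.INTER_CUBIC))
    # non-red blob
    # depth-> points
    v,u=np.mgrid[:400,:640]
    X=np.stack([(u-c['cx'])/c['fx']*d,(v-c['cy'])/c['fy']*d,d],-1)-c['t']; X=X@c['R']
    np.save(n+'X.npy',X)
    for uv in ([(353,327),(430,316),(503,305),(470,340),(380,340)] if n=='top' else [(237,242),(262,288),(293,360),(250,265)]):
        print(n,uv,X[uv[1],uv[0]].round(1))
E
```

```text
top [  3   0  23  17 115] [14.1  7.8] [923.8 572.   90. ] depth 667.4178
top [  24    2   78   72 2872] [65.9 39.8] [876.8 472.6  90. ] depth 743.73224
top [609 104  20  13 138] [616.  108.9] [ 864.4 -411.3   90. ] depth 697.1825
top [ 37 120  32  29 694] [ 52.3 134. ] [715.8 454.2  90. ] depth 704.54565
top [397 178  85  32 592] [435.9 200.3] [ 683.7 -142.2   90. ] depth 670.7311
top [490 288  28  33 663] [504.  303.9] [ 544.7 -248.8   90. ] depth 620.9509
top [ 590  355   49   45 1848] [614.1 377.4] [ 464.4 -402.5   90. ] depth 667.105
white [  271   138   296   233 25999] [419.12396631 278.24204777]
top (353, 327) [486.3 -39.4  84. ]
top (430, 316) [ 515.2 -141.5  106.5]
top (503, 305) [ 542.9 -246.2   93.1]
top (470, 340) [ 488.3 -210.4   68.9]
top (380, 340) [472.3 -81.3  69.2]
side [ 82   0  21  24 244] [92.5 10.7] [129.1 898.   90. ] depth 789.5938
side [108   0  13  18 116] [114.3   8.4] [193.1 900.   90. ] depth 1921.3733
side [119   0  19  16 132] [129.    5.4] [236.2 911.9  90. ] depth 2264.372
side [ 183    0   75   45 2396] [218.2  21.6] [505.2 742.4  90. ] depth 1236.42
[... 412 characters left out ...]
67 996] [  8.9 276.4] [133.9 -33.   90. ] depth 640.9072
side [252 285  17  15 106] [261.3 294.5] [ 515.9 -151.3   90. ] depth 541.17334
side [277 346  32  30 656] [293.9 359.9] [ 546.7 -255.5   90. ] depth 491.34882
side [374 348  82  52 118] [412.7 375. ] [ 697.6 -309.8   90. ] depth 537.16785
white [  380    16   198   196 14058] [466.72997581 115.772585  ]
white [  196   165   274   235 21512] [314.36430829 301.34399405]
white [ 485  203  143   71 6137] [555.74710771 238.35131172]
white [ 572  262   68   93 3533] [616.21794509 299.75912822]
side (237, 242) [487.9 -44.5  83.8]
side (262, 288) [ 519.2 -149.   106.5]
side (293, 360) [ 545.5 -259.7  105.9]
side (250, 265) [503.5 -85.7  70.4]
```

```bash
ls pics
```

```text
side0.png
sidez.png
top0.png
topz.png
```

View pics/topz.png

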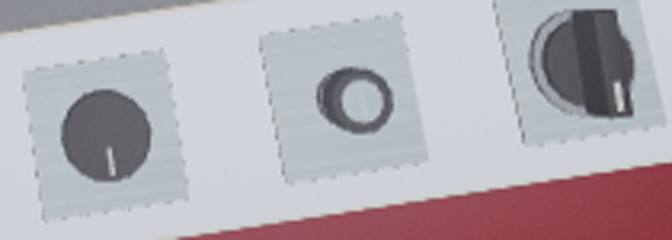

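View pics/sidez.png

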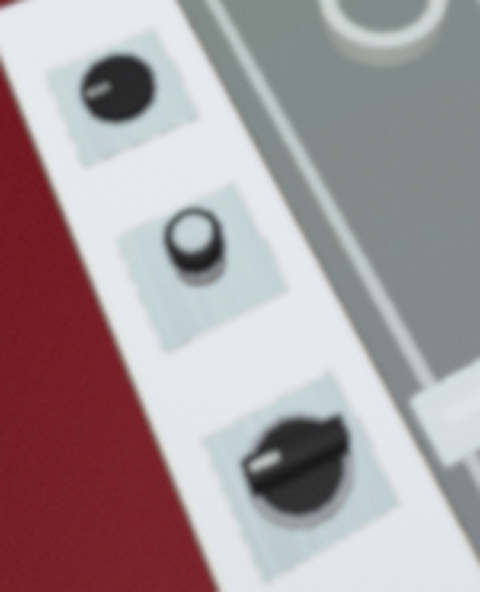

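```bash
python3 - <<'E'
from h import *
cams={n:env.camera_params(n) for n in("top","side")}
for n in cams:
    X=np.load(n+'X.npy'); Z=X[...,2]
    box=(X[...,0]>420)&(X[...,0]<620)&(X[...,1]>-330)&(X[...,1]<60)
    for name,lo,hi in (("hi",100,125),("dialtop",81,87)):
        m=(box&(Z>lo)&(Z<hi)).astype(np.uint8)
        k,l,st,ce=cv2.connectedComponentsWithStats(m)
        for i in range(1,k):
            if st[i,4]>25:
                q=X[l==i]; r=cv2.minAreaRect(q[:,:2].astype(np.float32))
                print(n,name,st[i,4],ce[i].round(1),'mean',q.mean(0).round(1),'rect',np.round(r[0],1),np.round(r[1],1),round(r[2],1))
    # deck: z near 70 white
    p=np.load(n+'0p.npy');hsv=cv2.cvtColor(p,cv2.COLOR_RGB2HSV)
    m=(hsv[...,2]>150)&(hsv[...,1]<50)&(abs(Z-70)<4)&(X[...,0]>350)&(X[...,0]<850)&(X[...,1]>-400)&(X[...,1]<120)
    r=cv2.minAreaRect(X[m][:,:2].astype(np.float32)); print(n,'scanner',r, np.median(Z[m]))
E
```

```text
top hi 342 [509.7 304.6] mean [ 544.2 -249.9  106.7] rect [ 544.6 -250.8] [45.4 12.6] 11.2
top hi 329 [432.2 316.3] mean [ 515.2 -144.7  105.7] rect [ 515.1 -145. ] [26.9 26.8] 87.4
top dialtop 233 [496.2 304.7] mean [ 542.4 -240.3   83.7] rect [ 542.3 -239.4] [37.8 15.1] 10.8
top dialtop 33 [515.8 303.3] mean [ 547.9 -268.1   83.5] rect [ 547.8 -268.6] [21.   4.6] 10.0
top dialtop 612 [352.9 327.3] mean [485.9 -39.3  83.8] rect [486.2 -38.8] [38.7 38.5] 6.5
top scanner ((611.7897338867188, -118.91929626464844), (299.42913818359375, 399.8655090332031), 15.471601486206055) 69.88222416442406
side hi 265 [260.2 289. ] mean [ 516.4 -149.5  105.4] rect [ 516.3 -148.3] [26.7 26.4] 18.7
side hi 365 [292.1 356. ] mean [ 545.4 -254.8  107.1] rect [ 545.6 -253.8] [46.  12.6] 11.0
side dialtop 28 [306.4 226.4] mean [609.7 -39.2  83.9] rect [608.5 -36.3] [ 5.  36.1] 28.1
side dialtop 357 [236.5 241.5] mean [487.1 -43.1  83.5] rect [486.8 -42.4] [38.4 38. ] 9.0
side dialtop 77 [288.6 349.6] mean [ 542.2 -238.7   83.8] rect [ 542.5 -238.3] [28.2  7.1] 12.5
side dialtop 251 [296.1 368. ] mean [ 547.7 -264.8   83.8] rect [ 547.5 -266. ] [38.5 14.8] 10.8
side scanner ((612.5264282226562, -120.93618774414062), (299.7788391113281, 400.2248229980469), 15.531998634338379) 69.90239496503037
```

>>> play_rows(hand=50, targets=[{"linear": [-12, -12, 0], "turn": -0.013}, {"linear": [-36, -37, 0], "turn": -0.04}, {"linear": [-72, -73, 0], "turn": -0.08}, {"linear": [-108, -110, 0], "turn": -0.12}, {"linear": [-150, -153, 0], "turn": -0.16}, {"linear": [-192, -195, 0], "turn": -0.21}, {"linear": [-234, -238, 0], "turn": -0.25}, {"linear": [-276, -281, 0], "turn": -0.3}, {"linear": [-318, -324, 0], "turn": -0.34}, {"linear": [-360, -366, 0], "turn": -0.39}, {"linear": [-402, -409, 0], "turn": -0.44}, {"linear": [-444, -452, 0], "turn": -0.48}, {"linear": [-480, -489, 0], "turn": -0.52}, {"linear": [-516, -525, 0], "turn": -0.56}, {"linear": [-546, -556, 0], "turn": -0.59}, {"linear": [-570, -580, 0], "turn": -0.62}, {"linear": [-588, -599, 0], "turn": -0.64}, {"linear": [-600, -611, 0], "turn": -0.65}, {"linear": [-600, -611, 0], "turn": -0.65}])

```text
t: 2.48
eef_pos: [544.2, -252.7, 292.0]
tcp_rot: [3.141, -0.0, -2.949]
ft_force: [-1.0, 1.1, -0.7]
opening: 0.521
```

```bash
python3 - <<'E'
from h import *
s=env.state(); print(s['t'],s['joints'].round(3),s['eef_pos'],s['tcp_rot'],s['ft_force'],s['opening'])
c=env.camera_params("wrist")
p,d=env.read_camera("wrist"); cv2.imwrite("pics/w1.png",p[:,:,::-1])
v,u=np.mgrid[:400,:640]
X=(np.stack([(u-c['cx'])/c['fx']*d,(v-c['cy'])/c['fy']*d,d],-1)-c['t'])@c['R']; np.save("w1X.npy",X)
print('cam at',-c['R'].T@c['t'],c['R'])
Z=X[...,2]
box=(X[...,0]>420)&(X[...,0]<620)&(X[...,1]>-330)&(X[...,1]<60)
for name,lo,hi in (("hi",100,125),("dialtop",81,87)):
    m=(box&(Z>lo)&(Z<hi)).astype(np.uint8)
    k,l,st,ce=cv2.connectedComponentsWithStats(m)
    for i in range(1,k):
        if st[i,4]>60:
            q=X[l==i]; r=cv2.minAreaRect(q[:,:2].astype(np.float32))
            print(name,st[i,4],ce[i].round(1),'mean',q.mean(0).round(1),'rect',np.round(r[0],1),np.round(r[1],1),round(r[2],1))
E
```

```text
2.475 [-0.545  0.456  1.623  0.     1.064 -2.308] [ 544.24215161 -252.70833484  291.97191551] [ 3.14128200e+00 -2.27499811e-04 -2.94947603e+00] [-1.01655042  1.09029209 -0.66469781] 0.5205697437896704
cam at [ 477.03592208 -265.95442367  384.59998992] [[-1.89491782e-01  9.81882132e-01  5.85694721e-04]
 [ 9.51977389e-01  1.83574356e-01  2.45029605e-01]
 [ 2.40482673e-01  4.69886648e-02 -9.69515420e-01]]
hi 692 [323.8 200. ] mean [ 543.6 -252.4  108. ] rect [ 544.9 -252.4] [45.8 11.5] 11.1
hi 798 [447.4 190.9] mean [ 515.4 -147.5  106. ] rect [ 515.9 -146.5] [27.1 26.9] 63.4
dialtop 1421 [556.5 177.3] mean [486.5 -41.5  84.1] rect [486.7 -40.4] [39.1 39.4] 26.4
dialtop 392 [311.2 195.5] mean [ 547.2 -263.8   84.2] rect [ 547.7 -264.9] [36.5 13.1] 13.2
dialtop 398 [336.3 195.1] mean [ 542.3 -240.5   84.2] rect [ 542.3 -239.3] [36.8 12.5] 11.2
```

View pics/w1.png

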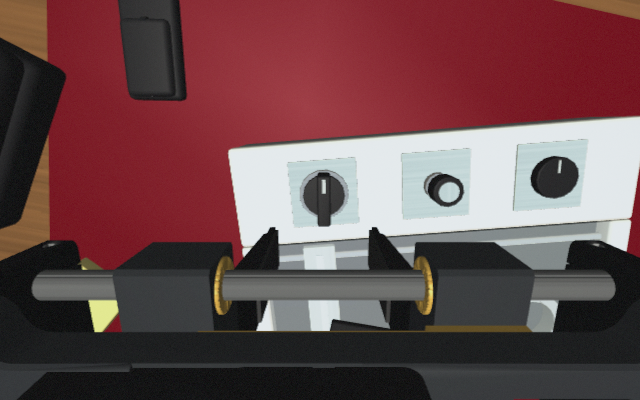

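The three cameras agree: clamp at (545,-252) with its bar at 11.1°, power knob at (516,-146.6). The bar sits about 0.077 rad past its zero. In the wrist view the clamp is at (324,200) between the fingers. Next I descend so the tips stay about 5 mm above the disc.

>>> play_rows(hand=50, targets=[{"linear": [-1, 0, 10], "turn": 0}, {"linear": [-1, 0, 30], "turn": 0}, {"linear": [-1, 0, 55], "turn": 0}, {"linear": [-1, 0, 80], "turn": 0}, {"linear": [-1, 0, 100], "turn": 0}, {"linear": [-1, 0, 115], "turn": 0}, {"linear": [-1, 0, 122], "turn": 0}, {"linear": [-1, 0, 125], "turn": 0}, {"linear": [-1, 0, 125], "turn": 0}])

```text
t: 3.65
eef_pos: [545.7, -251.8, 167.5]
tcp_rot: [-3.141, 0.0, -2.948]
ft_force: [-0.0, -0.8, -0.2]
opening: 0.527
```

>>> play_rows(hand=0, targets=[{"linear": [0, 0, 0], "turn": 0}, {"linear": [0, 0, 0], "turn": 0}, {"linear": [0, 0, 0], "turn": 0}, {"linear": [0, 0, 0], "turn": 0}, {"linear": [0, 0, 0], "turn": 0}, {"linear": [0, 0, 0], "turn": 0}])

```text
t: 4.4
eef_pos: [545.7, -252.0, 167.3]
tcp_rot: [-3.141, 0.0, -2.948]
ft_force: [0.4, -3.2, 1.2]
opening: 0.126
```

>>> play_rows(targets=[{"linear": [0, 0, 0], "turn": 0.04}, {"linear": [0, 0, 0], "turn": 0.13}, {"linear": [0, 0, 0], "turn": 0.24}, {"linear": [0, 0, 0], "turn": 0.36}, {"linear": [0, 0, 0], "turn": 0.48}, {"linear": [0, 0, 0], "turn": 0.6}, {"linear": [0, 0, 0], "turn": 0.72}, {"linear": [0, 0, 0], "turn": 0.84}, {"linear": [0, 0, 0], "turn": 0.95}, {"linear": [0, 0, 0], "turn": 1.05}, {"linear": [0, 0, 0], "turn": 1.12}, {"linear": [0, 0, 0], "turn": 1.16}, {"linear": [0, 0, 0], "turn": 1.18}, {"linear": [0, 0, 0], "turn": 1.18}])

```text
t: 6.15
eef_pos: [545.4, -252.6, 167.3]
tcp_rot: [-3.141, 0.001, 2.155]
ft_force: [-2.5, -6.2, 0.4]
opening: 0.128
```

```bash
python3 - <<'E'
from h import *
s=env.state(); print(s['t'],s['joints'].round(3),s['eef_pos'],s['tcp_rot'],s['ft_force'],s['moment'],s['opening'])
E
```

```text
6.15 [-5.430e-01  6.040e-01  1.740e+00 -1.000e-03  7.970e-01 -1.126e+00] [ 545.42954692 -252.64625202  167.2837211 ] [-3.14091271e+00  8.81612418e-04  2.15461376e+00] [-2.46028647 -6.21857903  0.37507868] [-1.19421334  0.50725129 -0.03757425] 0.1275209937682233
```

Turning freely, with Mz about 0.04 N m. Now on to the stop in small steps.

>>> play_rows(targets=[{"linear": [0, 0, 0], "turn": 0.02}, {"linear": [0, 0, 0], "turn": 0.04}, {"linear": [0, 0, 0], "turn": 0.05}, {"linear": [0, 0, 0], "turn": 0.06}, {"linear": [0, 0, 0], "turn": 0.06}])

```text
t: 6.78
eef_pos: [545.4, -252.6, 167.3]
tcp_rot: [-3.141, 0.001, 2.095]
ft_force: [-1.5, -5.6, -0.7]
opening: 0.12
```

```bash
python3 - <<'E'
from h import *
s=env.state(); print(s['t'],s['eef_pos'],s['tcp_rot'],s['ft_force'],s['moment'],s['opening'])
E
```

```text
6.775 [ 545.41679193 -252.62794042  167.26044831] [-3.14076709e+00  9.69424699e-04  2.09543600e+00] [-1.45743836 -5.56995549 -0.72343344] [-1.18561901  0.53154192  0.32290607] 0.11962409285465939
```

Mz jumped to 0.32 N m and the yaw of 2.095 is past the expected stop of 2.11, so the knob is at its stop. Release, rise and check.

>>> play_rows(hand=45, targets=[{"linear": [0, 0, 0], "turn": 0}, {"linear": [0, 0, 0], "turn": 0}, {"linear": [0, 0, 0], "turn": 0}, {"linear": [0, 0, 0], "turn": 0}, {"linear": [0, 0, -10], "turn": 0}, {"linear": [0, 0, -30], "turn": 0}, {"linear": [0, 0, -55], "turn": 0}, {"linear": [0, 0, -80], "turn": 0}, {"linear": [0, 0, -95], "turn": 0}, {"linear": [0, 0, -100], "turn": 0}, {"linear": [0, 0, -100], "turn": 0}])

```text
t: 8.15
eef_pos: [545.5, -251.8, 267.0]
tcp_rot: [-3.142, -0.0, 2.095]
ft_force: [-0.1, 0.5, -0.5]
opening: 0.475
```

```bash
cat > look.py <<'E'
from h import *
import sys
tag=sys.argv[1]
s=env.state(); print(s['t'],s['joints'].round(3),s['eef_pos'],s['tcp_rot'],s['ft_force'],s['moment'],s['opening'])
for n in sys.argv[2:]:
    c=env.camera_params(n)
    p,d=env.read_camera(n); cv2.imwrite(f"pics/{n}{tag}.png",p[:,:,::-1])
    v,u=np.mgrid[:400,:640]
    X=(np.stack([(u-c['cx'])/c['fx']*d,(v-c['cy'])/c['fy']*d,d],-1)-c['t'])@c['R']
    Z=X[...,2]
    box=(X[...,0]>420)&(X[...,0]<600)&(X[...,1]>-330)&(X[...,1]<0)
    m=(box&(Z>100)&(Z<135)).astype(np.uint8)
    k,l,st,ce=cv2.connectedComponentsWithStats(m)
    for i in range(1,k):
        if st[i,4]>60:
            q=X[l==i]; r=cv2.minAreaRect(q[:,:2].astype(np.float32))
            print(n,st[i,4],ce[i].round(1),'mean',q.mean(0).round(1),'zmed',np.median(q[:,2]).round(1),'rect',np.round(r[0],1),np.round(r[1],1),round(r[2],1))
E
python3 look.py 2 wrist side
```

```text
8.15 [-0.542  0.483  1.65   0.     1.01  -1.066] [ 545.51850288 -251.80493762  266.96094509] [-3.14151695e+00 -3.20912742e-04  2.09477956e+00] [-0.11034815  0.52520919 -0.54231586] [-0.08605795  0.03881477  0.0221391 ] 0.4749894360160293
wrist 1198 [360.   67.2] mean [ 515.9 -146.7  106.2] zmed 106.3 rect [ 515.8 -146.4] [27.  27.3] 38.5
wrist 828 [322.6 206.6] mean [ 544.5 -251.   107.9] zmed 108.0 rect [ 545.  -251.8] [12.  45.3] 31.2
side 263 [295.5 359.2] mean [ 548.8 -259.7  107.3] zmed 107.5 rect [ 547.1 -256.3] [12.2 40.2] 30.7
```

View pics/wrist2.png

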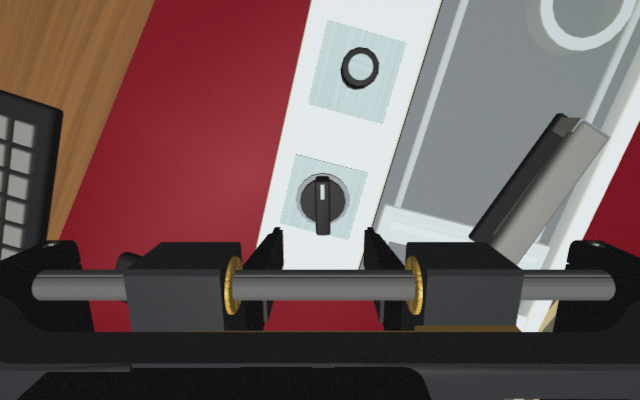

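The bar now lies at -58.8° (expected stop -59.0°), seen in the wrist view at (323,206). The power knob is unmoved at (515.9,-146.6). I go over it next and descend.

>>> play_rows(hand=50, targets=[{"linear": [10, 3, 0], "turn": 0}, {"linear": [32, 8, 0], "turn": 0}, {"linear": [58, 15, 0], "turn": 0}, {"linear": [82, 21, 0], "turn": 0}, {"linear": [98, 25, 0], "turn": 0}, {"linear": [106, 27, 0], "turn": 0}, {"linear": [106, 27, 10], "turn": 0}, {"linear": [106, 27, 30], "turn": 0}, {"linear": [106, 27, 55], "turn": 0}, {"linear": [106, 27, 77], "turn": 0}, {"linear": [106, 27, 93], "turn": 0}, {"linear": [106, 27, 101], "turn": 0}, {"linear": [106, 27, 104], "turn": 0}, {"linear": [106, 27, 104], "turn": 0}])

```text
t: 10.0
eef_pos: [516.1, -146.7, 163.5]
tcp_rot: [3.141, 0.0, 2.095]
ft_force: [-0.1, -0.8, -0.4]
opening: 0.525
```

>>> play_rows(hand=0, targets=[{"linear": [0, 0, 0], "turn": 0}, {"linear": [0, 0, 0], "turn": 0}, {"linear": [0, 0, 0], "turn": 0}, {"linear": [0, 0, 0], "turn": 0}, {"linear": [0, 0, 0], "turn": 0}, {"linear": [0, 0, 0], "turn": 0}])

```text
t: 10.75
eef_pos: [516.0, -146.6, 163.5]
tcp_rot: [3.141, 0.0, 2.095]
ft_force: [-1.3, -0.8, 3.5]
opening: 0.288
```

>>> play_rows(targets=[{"linear": [0, 0, -2], "turn": 0}, {"linear": [0, 0, -5], "turn": 0}, {"linear": [0, 0, -8], "turn": 0}, {"linear": [0, 0, -11], "turn": 0}, {"linear": [0, 0, -14], "turn": 0}, {"linear": [0, 0, -16], "turn": 0}, {"linear": [0, 0, -17], "turn": 0}, {"linear": [0, 0, -17], "turn": 0}])

```text
t: 11.75
eef_pos: [515.9, -146.6, 179.7]
tcp_rot: [-3.141, -0.0, 2.095]
ft_force: [2.6, -2.6, -10.4]
opening: 0.287
```

```bash
python3 look.py 3 side top
```

```text
11.75 [-0.4    0.514  1.892  0.     0.736 -0.924] [ 515.94529884 -146.58456112  179.67606694] [-3.14135394e+00 -4.90809172e-04  2.09475146e+00] [  2.56707953  -2.55769255 -10.4239093 ] [-0.6066795  -0.45015287  0.02125113] 0.2867154197948148
side 303 [263.7 287.2] mean [ 522.5 -154.4  119.2] zmed 121.2 rect [ 519.4 -153.1] [44. 16.] 35.2
side 348 [292.5 356.1] mean [ 545.7 -254.9  107.2] zmed 107.6 rect [ 545.8 -253.8] [12.5 45.3] 30.6
```

View pics/side3.png

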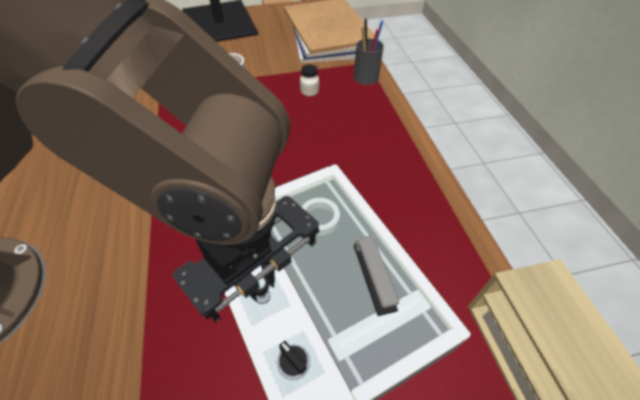

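In the side view the knob (263,287) has its top at about 121 mm, 15 to 16 mm up, and there is a 10 N pull against the upper stop, so it has clicked out. I hold to make up about a second and then push home.

>>> play_rows(targets=[{"linear": [0, 0, 0], "turn": 0}, {"linear": [0, 0, 0], "turn": 0}, {"linear": [0, 0, 0], "turn": 0}, {"linear": [0, 0, 0], "turn": 0}, {"linear": [0, 0, 0], "turn": 0}, {"linear": [0, 0, 0], "turn": 0}, {"linear": [0, 0, 3], "turn": 0}, {"linear": [0, 0, 6], "turn": 0}, {"linear": [0, 0, 9], "turn": 0}, {"linear": [0, 0, 12], "turn": 0}, {"linear": [0, 0, 15], "turn": 0}, {"linear": [0, 0, 17], "turn": 0}, {"linear": [0, 0, 18], "turn": 0}, {"linear": [0, 0, 18], "turn": 0}])

```text
t: 13.6
eef_pos: [516.0, -146.6, 163.3]
tcp_rot: [3.141, 0.001, 2.095]
ft_force: [-5.4, -0.5, 14.9]
opening: 0.286
```

```bash
python3 look.py 4 side
```

```text
13.6 [-0.4    0.539  1.905 -0.     0.697 -0.924] [ 515.98153353 -146.58466367  163.33799358] [3.14110726e+00 6.46258006e-04 2.09490810e+00] [-5.35564294 -0.46030591 14.88749883] [-0.23150197  1.0408394  -0.00943785] 0.285827378981663
side 222 [266.5 288.1] mean [ 526.  -152.4  110.1] zmed 106.2 rect [ 520.  -152.1] [45.7 15.6] 31.4
side 351 [292.6 356.2] mean [ 545.8 -255.1  107.2] zmed 107.5 rect [ 545.8 -254. ] [12.1 46. ] 31.1
```

The knob is on its lower stop with a 15 N push, at the same TCP height as before the pull. I release, straight up and away, then check.

>>> play_rows(hand=50, targets=[{"linear": [0, 0, 0], "turn": 0}, {"linear": [0, 0, 0], "turn": 0}, {"linear": [0, 0, 0], "turn": 0}, {"linear": [0, 0, 0], "turn": 0}, {"linear": [0, 0, -8], "turn": 0}, {"linear": [0, 0, -25], "turn": 0}, {"linear": [0, 0, -50], "turn": 0}, {"linear": [0, 0, -80], "turn": 0}, {"linear": [0, 0, -105], "turn": 0}, {"linear": [0, 0, -120], "turn": 0}, {"linear": [0, 0, -125], "turn": 0}, {"linear": [0, 0, -125], "turn": 0}])

```text
t: 15.15
eef_pos: [515.9, -146.5, 286.9]
tcp_rot: [-3.141, -0.0, 2.095]
ft_force: [-0.2, -0.1, 0.8]
opening: 0.525
```

```bash
python3 look.py 5 wrist side top
```

```text
15.15 [-0.4    0.371  1.783  0.     0.988 -0.924] [ 515.85975765 -146.52742673  286.89200225] [-3.14139564e+00 -3.60501660e-04  2.09487416e+00] [-0.16018621 -0.06806917  0.79141482] [-0.05351952  0.04178073 -0.03533854] 0.5253888000418819
wrist 778 [323.4 200.4] mean [ 515.5 -145.5  106.2] zmed 106.3 rect [ 515.7 -146. ] [26.9 27.1] 86.3
wrist 409 [294.7 314.9] mean [ 547.4 -255.3  107.8] zmed 108.0 rect [ 547.1 -255.6] [12.2 34.1] 30.6
side 269 [260.2 289. ] mean [ 516.3 -149.5  105.5] zmed 105.7 rect [ 515.9 -148.4] [26.3 26.7] 28.9
side 348 [292.5 356.1] mean [ 545.7 -255.   107.3] zmed 107.5 rect [ 545.7 -254. ] [12.1 45.4] 31.3
top 301 [431.5 317. ] mean [ 514.1 -143.8  105.7] zmed 105.8 rect [ 514.  -144.4] [27.4 24. ] 55.6
```

View pics/wrist5.png

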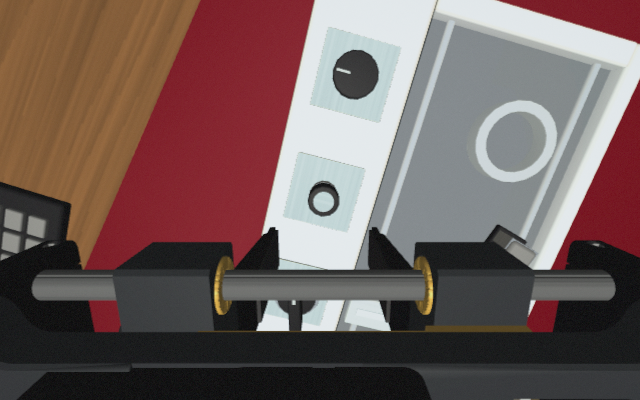

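View pics/side5.png

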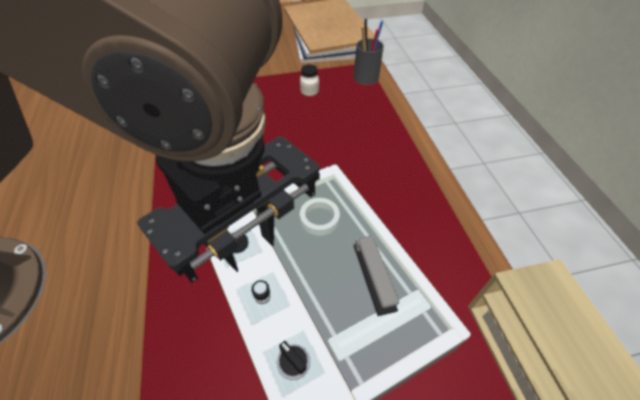

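The side view shows the power knob home at (260,289), the bar turned at (293,356), and the stapler and tape where they were. The dial's mark in the wrist view still points towards the robot. Handing in.

```bash
python3 -c "
from cell import env
print(env.job_done())"
```

```text
the job is handed in; nothing more can be done
None
```

The carriage is freed and the scanner restarted, in that order. I handed the job in at about 15 s of the 48 s allowed.

- **Clamp knob:** I gripped the bar and turned it clockwise until the torque jumped to 0.32 N m at the stop. After release the bar lay at about -58.9°, where the stop should put it at -59.0°. That is a joint angle of about 1.30 rad.
- **Power knob:** I pulled it up until it pressed the upper stop at 10 N, with its top at about 121 mm against 106 mm at home. I kept it out for about a second, then pushed it onto the lower stop at 15 N. After release its top measured 106.3 mm, the same as before.
- **Dial, stapler and tape:** I went nowhere near them. In the last pictures the dial's mark, the stapler and the tape look as they did at the start; I judged this by eye and did not measure it.
- **Disagreement:** The fixed top and side cameras differed by 2 to 4 mm in y. I used the wrist camera, which lay between them, and both grasps came out centred.

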